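# Draw the long paddle out of the half-covered organiser

## Task

The long bamboo paddle lies inside the white organiser box, whose fixed metal cover leaves only one half open, at one end or the other. See which end is open, take hold of the paddle there, tilt it and draw it out diagonally through the opening, and finish still holding it in the gripper, about level, still, and at least 5 cm clear above the box's cover along its whole length. Do not shift or tip the dispenser, vial, tin or ice roller behind the box.

Things in the scene. Friction and masses are not known exactly. Their poses are not given: they have to be found in the camera images.
- organiser: White plastic open-topped box, fixed to the ledge. Outside 250 (own x) x 120 (own y) x 54 high; walls 5 thick, floor 4 thick, inside 240 x 110 x 50 deep. Origin at the centre of its underside, on the ledge; own x runs along its length, z up.
- cover: Flat aluminium cover plate, fixed on top of the box's walls (it cannot be moved): 125 along the box's length x 120 x 4 thick, underside 54 above the ledge, top 58. Origin at the centre of its underside, its axes as the box's. It covers exactly the half of the box at own x = +62.5 or at own x = -62.5 of the box, so its inner edge is at the middle of the box; the other half is an opening 120 long x 110 wide inside the walls.
- paddle: Loose bamboo lotion paddle, 215 long, about 45 g (mass varies), lying flat on the box's floor along the box, longer than the opening; about half of it is under the cover. Origin at mid-length on its underside; own x runs along it towards the blade, z up. Handle: own x from -107.5 to +42.5, 16 wide, 12 thick. Blade: own x from +32.5 to +107.5, 28 wide, 8 thick. Its underside is flat. Either the handle or the blade may be the end in the opening.
- blade_end (a point): Point in the middle of the paddle's blade end face (own x +107.5, 4 above its underside).
- handle_end (a point): Point in the middle of the paddle's handle end face (own x -107.5, 6 above its underside).
- dispenser: White hard-plastic push dispenser, 60 diameter, 151 high, standing loose behind the box (bystander). Origin under its centre.
- vial: Frosted glass vial with a black cap, 40 diameter, about 85 high, standing loose (bystander). Origin under its centre.
- tin: Silver aluminium bandage tin, 62 x 92 x 35 high, lying loose (bystander). Origin under its centre.
- roller: Pink silicone ice roller standing on its flat end, 60 diameter, 98 high, loose (bystander). Origin under its centre.
Things that resemble listed ones, but are neither listed nor needed, are in the scene too. What is meant by the paddle is not red, and is the larger of those in its own colour.

How it is judged:
By the outcome, as a careful person would: the job done as asked, in the order asked, and still so for the second after the job is handed in, while the arm keeps its last pose, push and grip.
It also fails if it takes over 42 s, if anything falls off the work surface, if the arm or the gripper's body presses on something with over 40 N, if the wrist force passes 120 N, or if a joint passes its speed limit or range.

## Robot

A 7-joint arm with a two-finger parallel gripper is mounted at the origin on the work surface. World frame = base frame: x ahead of the robot, y to its left, z up, the work surface at z = 0. Lengths are in m, angles in rad, forces in N, time in s.
With the tool pointing down it reaches from about 0.425 to 0.875 m from the base axis. Payload 8.4 kg.
Tool frame: the origin (TCP) lies on the front face of the gripper's body, between the roots of the fingers; the fingertips stand 70 mm ahead of it and the grasp point (between the pads) lies 51 mm ahead of it; z points along the fingers, y is the line along which they close (so a half turn about z gives the same grasp; the last joint's range is limited). The gripper opens to 87 mm and grips with 3 to 60 N. Pads are 19 mm wide; open, the fingers measure 117 mm over their backs; the gripper's body (75 mm by 190 mm) begins 51 mm behind the grasp point.
Start: joints at [-1.393, 0.333, 0.04, 1.465, -0.013, 1.343, -0.059], TCP at [0.178, 0.625, 0.292] pointing down, gripper open.
Joint ranges: [-2.58, 2.58], [-0.38, 2.09], [-1.3, 1.39], [0.25, 2.4], [-1.5, 4.64], [0.08, 2.09], [-2.65, 2.65]. Speed limits (rad/s): [2.22, 2.22, 2.79, 2.79, 3.14, 3.14, 3.14].

## Interface

Orientations are given as [roll, pitch, yaw] about the fixed x, y, z axes, in that order (R = Rz(yaw) Ry(pitch) Rx(roll)).
In Python, from plant import env gives the robot as it stands. The module is installed in compiled form; this text tells all that it offers.
- The arm moves only by the shell command python3 -m crank 'ROWS' [FORCE]. ROWS is JSON, a list of rows, each a list of 7 numbers: the turn, a rotation vector about the tool's x, y, z in rad, then the shift along the tool's x, y, z in cm, then the closure in counts, from 0 (fully open) to 255 (shut). In form: [[ax, ay, az, dx, dy, dz, fingers], ...]. A call has 1 to 12 rows; each row is the pose to reach, as a shift and turn from the pose commanded when the call began, along the tool's axes at that moment; what a row does not reach only later rows make up. A row lasts 1/10 s, in which the tool goes at most 50 mm and 8.59 degrees, less where a joint would pass 70% of its speed; a pose out of reach is approached as far as the arm can. A call with a gripper value outside its range is refused whole. The fingers move at their own pace and stop on an object; FORCE is the grip in N (left out, the last holds). Time passes only in rows, so rows that repeat a pose let the fingers close. It gives the time, the measured TCP pose, the force, the opening and the grip force at its end, in the units of the state.
- env.sense(): the state, without advancing time (a new reading comes with each control period).
- env.grab_frame(name): name is "scene" or "top" or "wrist"; returns a dict with "color" (420x560x3 uint8, red, green, blue), "fovy" (degrees; the focal length in pixels is half the picture's height over the tangent of half this angle, whatever the lens; pixels are square), "cx", "cy" (the principal point, pixels), "R" (3x3) and "t" (3): a world point X has camera coordinates R X + t. Camera axes: x right, y down, z forward; pixel columns grow to the right and rows downward; lengths in m; the calibration is good to about 2 mm. A picture is of the moment at which its call begins. There is no depth.
- env.job_done(): hands the job in; it is judged then, once.
Trained networks look in a picture, given as the dict that the camera call returned (one of the last four; its "shot" number tells which), for a name from the list of things; names that differ only in an ending like _2 or _b are one class to them, and where a whole thing is asked for, a point or a joint stands for the part that bears it (a point fixed in the world has none). Each returns a list of dicts, best first, with "confidence" (0 to 1); they miss things now and then, are a little off and sometimes report something else, mostly with a low value. They report only what shows in the picture. A call takes as long as a camera call. They do not tell look-alikes from the thing itself.
- env.find_in(picture, target): "xyz" ([x, y, z] in m, in world coordinates, good to about 4 mm: the middle of the surface that is visible of it).
- env.masks_of(picture, target): "mask" (420x560 bool, what is visible of it).
The state is a dict: "t": time; "q": joint angles; "joint_vel": joint speeds; "effort": joint torques, N m; "position": TCP position; "ee_rot": TCP orientation; "wrist_force": force on the tool from outside, world axes, zero at the start; "ft_torque": the same for the moment, N m; "grip_width": opening from 0.0 (shut) to 1.0 (fully open); "finger_force": force on a finger pad.
Only numpy, scipy, OpenCV 4.12 (cv2) and the standard library are available. Lean on these libraries where they do the work, as an engineer would, in place of code of your own. Each camera call takes 0.05 s, during which the arm holds its last target. There are 200 camera calls.

## Working session

There is one attempt and no reset: what is moved stays moved. The work goes in short steps, Python scripts to look and compute and a shell command to move; the robot and the scene stay as the last step left them, time stands still between calls to the robot, and variables do not carry over. Pictures are saved under pics/ and viewed, at most 10 in all, crops included, and the job is handed in when it is done.

```bash
mkdir -p pics; python3 - <<'E'
from plant import env
import cv2,numpy as np
s=env.sense();print(s['t'],s['position'],s['ee_rot'],s['grip_width'])
ims=[]
for n in ["scene","top"]:
    f=env.grab_frame(n);cv2.imwrite(f"pics/{n}0.png",f["color"][:,:,::-1])
    print(n,f['fovy'],f['cx'],f['cy'],np.round(f['R'],3).tolist(),np.round(f['t'],3).tolist())
    for k in ["organiser","cover","paddle","blade_end","handle_end","dispenser","vial","tin","roller"]:
        print(k,[(np.round(d['xyz'],3).tolist(),round(d['confidence'],2)) for d in env.find_in(f,k)])
E
```

```text
0.0 [0.17755528 0.62492099 0.29140511] [-3.14005395e+00  1.16566016e-04  2.86480270e+00] 0.998757958907486
scene 43.798727833549606 284.4387351066588 212.5218809963418 [[-0.815, 0.579, -0.022], [0.409, 0.548, -0.73], [-0.41, -0.604, -0.683]] [0.419, -0.17, 1.301]
organiser [([0.502, 0.135, 0.023], 0.83)]
cover [([0.478, 0.023, 0.06], 0.9)]
paddle [([0.259, 0.254, 0.01], 0.98), ([0.479, 0.121, 0.007], 0.96), ([0.56, -0.152, 0.005], 0.85), ([0.479, 0.024, 0.056], 0.58)]
blade_end [([0.478, 0.12, 0.015], 0.98), ([0.252, 0.256, 0.012], 0.9), ([0.569, -0.154, 0.004], 0.6), ([0.48, 0.021, 0.06], 0.24)]
handle_end [([0.254, 0.255, 0.01], 0.86), ([0.483, 0.129, 0.015], 0.76)]
dispenser [([0.75, -0.243, 0.087], 0.63)]
vial [([0.76, -0.148, 0.045], 0.89), ([0.748, 0.291, 0.065], 0.73)]
tin [([0.753, 0.171, 0.035], 0.55)]
roller [([0.749, 0.289, 0.064], 0.97), ([0.478, 0.124, 0.012], 0.43), ([0.502, 0.135, 0.023], 0.27)]
top 57.43528581145668 278.9046082921418 207.83203777810326 [[-0.018, -1.0, -0.002], [-0.979, 0.018, -0.204], [0.204, -0.002, -0.979]] [0.023, 0.516, 0.803]
organiser [([0.499, 0.161, 0.038], 0.63)]
cover [([0.474, 0.015, 0.063], 0.58)]
paddle [([0.259, 0.234, 0.011], 0.64), ([0.48, 0.144, 0.015], 0.63), ([0.556, -0.147, 0.009], 0.6)]
blade_end [([0.253, 0.23, 0.008], 0.92), ([0.482, 0.146, 0.014], 0.69), ([0.56, -0.144, 0.01], 0.56)]
handle_end [([0.257, 0.233, 0.013], 0.81), ([0.481, 0.139, 0.012], 0.76), ([0.561, -0.147, 0.008], 0.55)]
dispenser [([0.728, -0.251, 0.103], 0.69)]
vial [([0.748, -0.156, 0.054], 0.57)]
tin [([0.747, 0.158, 0.034], 0.86), ([0.483, 0.145, 0.017], 0.37)]
roller [([0.728, 0.266, 0.075], 0.88)]
```

View pics/top0.png

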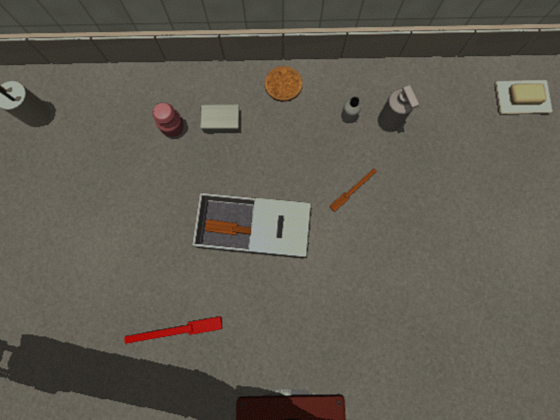

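View pics/scene0.png

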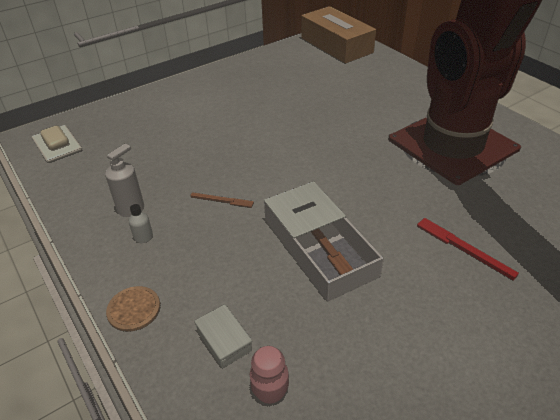

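Candidates in the top view are the red one at (175,330), a small brown one at (353,190), and a brown one in the box at (228,228). The box one fits: it isn't red and it's the larger brown one. The open half is the left end (+y), and the blade lies in it. I'll confirm this in an enlarged crop with measurements.

```bash
cat > h.py <<'E'
from plant import env
import cv2,numpy as np
def ray(f,u,v,z):
    R=np.array(f['R']);t=np.array(f['t']);F=210/np.tan(np.radians(f['fovy']/2))
    d=R.T@np.array([(u-f['cx'])/F,(v-f['cy'])/F,1]);c=-R.T@t
    return c+d*(z-c[2])/d[2]
def proj(f,X):
    R=np.array(f['R']);t=np.array(f['t']);F=210/np.tan(np.radians(f['fovy']/2))
    p=R@np.array(X)+t;return F*p[0]/p[2]+f['cx'],F*p[1]/p[2]+f['cy']
E
python3 - <<'E'
from h import *
f=env.grab_frame("top")
for k,z in [("paddle",.01),("cover",.058)]:
  for d in env.masks_of(f,k):
    m=d['mask'].astype(np.uint8);r=cv2.minAreaRect(cv2.findNonZero(m))
    b=cv2.boxPoints(r);print(k,round(d['confidence'],2),[np.round(ray(f,*p,z),3)[:2].tolist() for p in b],np.round(b).tolist())
c=f['color'][180:270,180:330,::-1];cv2.imwrite("pics/c.png",cv2.resize(c,None,fx=5,fy=5,interpolation=cv2.INTER_CUBIC))
E
```

```text
paddle 0.96 [[0.475, 0.187], [0.503, 0.184], [0.487, 0.079], [0.459, 0.083]] [[204.0, 230.0], [206.0, 219.0], [251.0, 224.0], [249.0, 236.0]]
paddle 0.81 [[0.528, -0.105], [0.621, -0.211], [0.607, -0.222], [0.515, -0.115]] [[329.0, 206.0], [372.0, 167.0], [376.0, 173.0], [334.0, 211.0]]
paddle 0.71 [[0.257, 0.361], [0.283, 0.149], [0.256, 0.144], [0.231, 0.355]] [[123.0, 330.0], [220.0, 316.0], [221.0, 328.0], [125.0, 342.0]]
cover 0.9 [[0.422, 0.082], [0.542, 0.069], [0.526, -0.057], [0.407, -0.041]] [[248.0, 251.0], [254.0, 197.0], [310.0, 202.0], [305.0, 256.0]]
```

View pics/c.png

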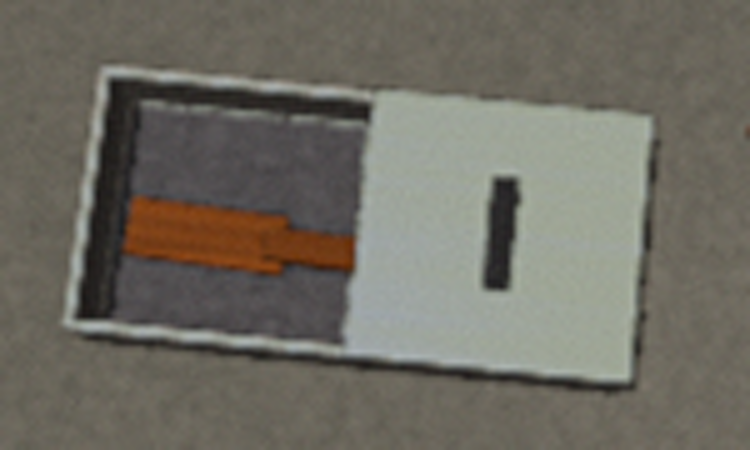

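The crop confirms it: the brown paddle in the box has its blade in the open (+y) end, the neck at about (275,243) in the crop, and its handle running under the cover. Next I go above the grasp point, (0.482, 0.138), and turn the tool to align with the paddle.

```bash
python3 -m crank '[[0,0,1.434,-42.5,-38.5,9,90],[0,0,1.434,-42.5,-38.5,9,90],[0,0,1.434,-42.5,-38.5,9,90],[0,0,1.434,-42.5,-38.5,9,90],[0,0,1.434,-42.5,-38.5,9,90],[0,0,1.434,-42.5,-38.5,9,90],[0,0,1.434,-42.5,-38.5,9,90],[0,0,1.434,-42.5,-38.5,9,90],[0,0,1.434,-42.5,-38.5,9,90],[0,0,1.434,-42.5,-38.5,9,90],[0,0,1.434,-42.5,-38.5,9,90],[0,0,1.434,-42.5,-38.5,9,90]]' 40
```

```text
t: 2.35
position: [0.4826, 0.135, 0.2022]
ee_rot: [3.141, 0.0, 1.427]
wrist_force: [-0.3, 0.6, -0.2]
grip_width: 0.643
finger_force: 0.0
```

```bash
python3 - <<'E'
from h import *
f=env.grab_frame("wrist");c=f['color'][:,:,::-1].copy()
for d in env.masks_of(f,"paddle")[:2]:
    m=d['mask'].astype(np.uint8);r=cv2.minAreaRect(cv2.findNonZero(m));b=cv2.boxPoints(r)
    print(round(d['confidence'],2),[np.round(ray(f,*p,.012),3)[:2].tolist() for p in b],np.round(b).tolist())
for d in env.masks_of(f,"cover")[:1]:
    r=cv2.minAreaRect(cv2.findNonZero(d['mask'].astype(np.uint8)));b=cv2.boxPoints(r)
    print('cover',[np.round(ray(f,*p,.058),3)[:2].tolist() for p in b])
for z in (.012,):
    u,v=proj(f,[.4826,.135,z]);cv2.circle(c,(int(u),int(v)),3,(0,255,0),-1);print(u,v)
print(np.round(-np.array(f['R']).T@f['t'],3))
cv2.imwrite("pics/w1.png",c)
E
```

```text
0.75 [[0.455, 0.07], [0.476, 0.192], [0.504, 0.187], [0.486, 0.065]] [[260.0, 266.0], [262.0, 145.0], [292.0, 145.0], [290.0, 266.0]]
0.62 [[0.239, 0.286], [0.268, 0.294], [0.293, 0.154], [0.26, 0.143]] [[-23.0, 75.0], [5.0, 60.0], [84.0, 211.0], [55.0, 225.0]]
cover [[0.416, 0.042], [0.421, 0.069], [0.528, 0.054], [0.526, 0.026]]
277.6399418889712 202.23080152453764
[0.493 0.206 0.294]
```

View pics/w1.png

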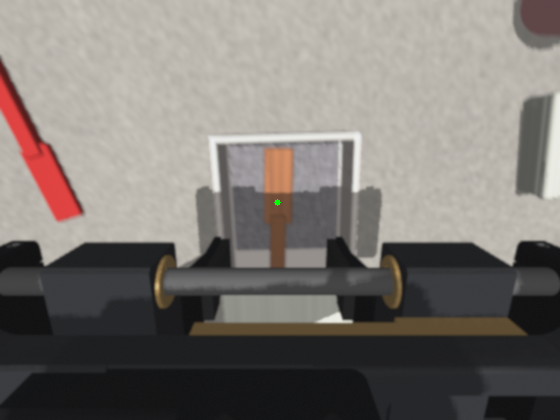

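The wrist view shows the blade at columns 264–293, rows 149–222. The TCP's down-projection, at (278,202), is centred on it and aligned with it, and the fingers fit inside the 110 mm width. I'll descend in steps.

```bash
python3 -m crank '[[0,0,0,0.4,0,4,90],[0,0,0,0.4,0,8,90],[0,0,0,0.4,0,11,90],[0,0,0,0.4,0,12,90],[0,0,0,0.4,0,12.5,90],[0,0,0,0.4,0,12.5,90]]' 40
```

```text
t: 3.1
position: [0.4821, 0.1434, 0.0779]
ee_rot: [3.141, -0.001, 1.431]
wrist_force: [0.5, 0.6, -0.1]
grip_width: 0.648
finger_force: 0.0
```

```bash
python3 -m crank '[[0,0,0,0,0,0,150],[0,0,0,0,0,0,200],[0,0,0,0,0,0,255],[0,0,0,0,0,0,255],[0,0,0,0,0,0,255],[0,0,0,0,0,0,255],[0,0,0,0,0,0,255],[0,0,0,0,0,0,255]]' 40
```

```text
t: 3.9
position: [0.482, 0.1428, 0.0776]
ee_rot: [3.141, -0.0, 1.431]
wrist_force: [-1.1, -0.1, 6.1]
grip_width: 0.315
finger_force: 40.0
```

Gripped: the opening is about 27.4 mm, matching the 28 mm blade. Now I tilt the blade up by 0.28 rad, pivoting about the handle end, with a small lift.

```bash
python3 -m crank '[[0,0.035,0,-0.3,0,-0.7,255],[0,0.07,0,-0.6,0,-1.3,255],[0,0.105,0,-0.9,0,-1.9,255],[0,0.14,0,-1.2,0,-2.5,255],[0,0.175,0,-1.5,0,-3.05,255],[0,0.21,0,-1.9,0,-3.6,255],[0,0.245,0,-2.3,0,-4.15,255],[0,0.28,0,-2.7,0,-4.65,255],[0,0.28,0,-2.7,0,-4.65,255],[0,0.28,0,-2.7,0,-4.65,255]]' 50; python3 - <<'E'
from h import *
a=env.grab_frame("scene")['color'];b=env.grab_frame("wrist")['color']
cv2.imwrite("pics/t1.png",np.hstack([cv2.resize(a[150:330,230:430],(400,360)),cv2.resize(b,(400,300))[:,:] if 0 else cv2.resize(b,(400,360))])[:,:,::-1])
E
```

```text
t: 4.9
position: [0.478, 0.1158, 0.1236]
ee_rot: [-3.141, -0.279, 1.43]
wrist_force: [0.5, 0.1, -0.4]
grip_width: 0.307
finger_force: 50.0
```

View pics/t1.png

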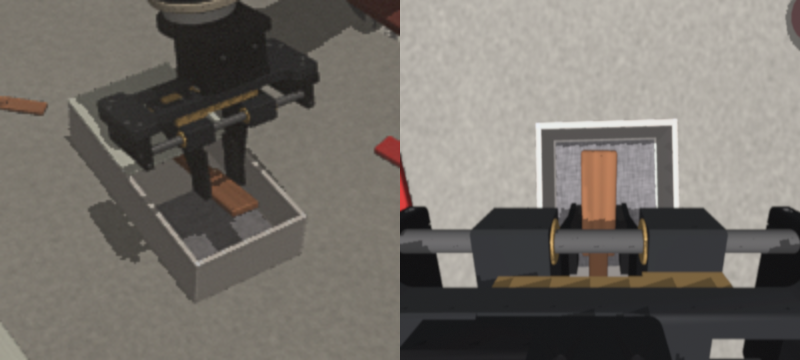

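The picture shows the blade raised between the fingers with the gripper body clear of the box, and wrist forces near 0. I draw it along its own axis.

```bash
python3 -m crank '[[0,0,0,1,0,0,255],[0,0,0,2.5,0,0,255],[0,0,0,4,0,0,255],[0,0,0,5.5,0,0,255],[0,0,0,7,0,0,255],[0,0,0,8.5,0,0,255],[0,0,0,10,0,0,255],[0,0,0,11.5,0,0,255],[0,0,0,13,0,0,255],[0,0,0,14,0,0,255],[0,0,0,14,0,0,255]]' 50; python3 - <<'E'
from h import *
a=env.grab_frame("scene")['color'];b=env.grab_frame("top")['color']
cv2.imwrite("pics/t2.png",np.hstack([cv2.resize(a[150:330,230:430],(400,360)),cv2.resize(b[150:285,140:320],(400,300))if 0 else cv2.resize(b[130:292,140:320],(400,360))])[:,:,::-1])
E
```

```text
t: 6.1
position: [0.4967, 0.2512, 0.1628]
ee_rot: [3.141, -0.28, 1.433]
wrist_force: [-0.4, 0.7, -1.2]
grip_width: 0.311
finger_force: 50.0
```

View pics/t2.png

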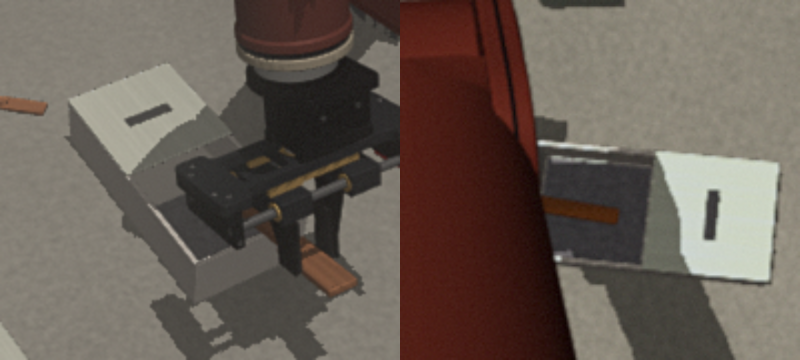

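The handle end is now clear of the cover edge (right panel, about column 620 against 655). I lift straight up, then level.

```bash
python3 -m crank '[[0,0,0,0.6,0,-2,255],[0,0,0,1.2,0,-4,255],[0,0,0,1.8,0,-6,255],[0,0,0,2.4,0,-8.2,255],[0,-0.05,0,3,0,-10.3,255],[0,-0.1,0,3.5,0,-12,255],[0,-0.16,0,3.9,0,-13.5,255],[0,-0.22,0,3.9,0,-13.5,255],[0,-0.28,0,3.9,0,-13.5,255],[0,-0.28,0,3.9,0,-13.5,255],[0,-0.28,0,3.9,0,-13.5,255],[0,-0.28,0,3.9,0,-13.5,255]]' 50; python3 - <<'E'
from h import *
f=env.grab_frame("scene");a=f['color']
for k in ["paddle","blade_end","handle_end","cover","dispenser","vial","tin","roller"]:
    print(k,[(np.round(d['xyz'],3).tolist(),round(d['confidence'],2)) for d in env.find_in(f,k)][:3])
cv2.imwrite("pics/t3.png",a[:,:,::-1])
E
```

```text
t: 7.4
position: [0.497, 0.2484, 0.3028]
ee_rot: [-3.141, -0.001, 1.429]
wrist_force: [-0.9, -0.6, -0.2]
grip_width: 0.309
finger_force: 50.0
paddle [([0.563, -0.151, 0.004], 0.94), ([0.26, 0.253, 0.006], 0.78), ([0.499, 0.267, 0.234], 0.61)]
blade_end [([0.569, -0.153, 0.006], 0.94), ([0.254, 0.255, 0.008], 0.89), ([0.501, 0.264, 0.24], 0.81)]
handle_end [([0.251, 0.255, 0.009], 0.85), ([0.502, 0.271, 0.24], 0.82), ([0.566, -0.151, 0.004], 0.62)]
cover [([0.478, 0.022, 0.059], 0.86)]
dispenser [([0.748, -0.242, 0.088], 0.86)]
vial [([0.759, -0.15, 0.048], 0.71)]
tin [([0.752, 0.168, 0.033], 0.56)]
roller [([0.748, 0.291, 0.063], 0.66)]
```

View pics/t3.png

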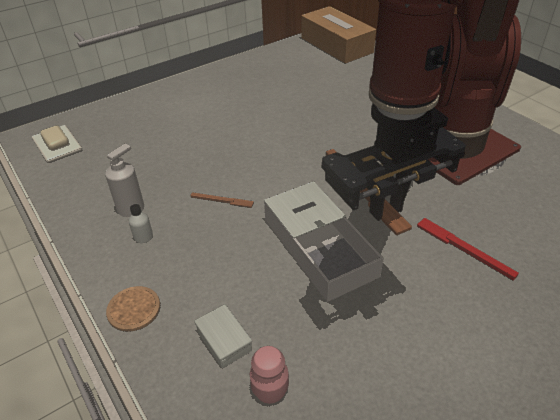

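The box is empty, the bystanders haven't moved, and the paddle is held with its blade tip near (402,228). I check how level it is by projecting the expected blade corners.

```bash
python3 - <<'E'
from h import *
f=env.grab_frame("scene");s=env.sense()
p=np.array(s['position']);u=np.array([.141,.99,0]);v=np.array([.99,-.141,0])
c=cv2.resize(f['color'][130:260,300:460,::-1],None,fx=4,fy=4,interpolation=cv2.INTER_CUBIC)
for a,col in((0,(0,255,0)),(-.15,(255,0,0)),(.15,(0,255,255))):
  for w in(-.014,.014):
    X=p+u*.0445*np.cos(a)+v*w-[0,0,.0656-.0445*np.sin(a)]
    x,y=proj(f,X);cv2.circle(c,(int((x-300)*4),int((y-130)*4)),4,col,-1)
  X=p-u*.170*np.cos(a)-[0,0,.0656+.17*np.sin(a)]
  x,y=proj(f,X);cv2.circle(c,(int((x-300)*4),int((y-130)*4)),4,col,-1)
cv2.imwrite("pics/t4.png",c);print(np.abs(s['joint_vel']).max())
E
```

```text
0.0025739890064903678
```

View pics/t4.png

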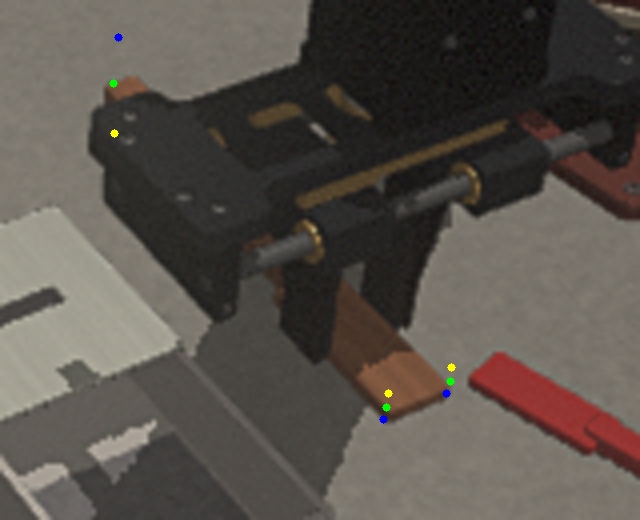

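The handle end, visible at about (115,85) in the crop, and the blade end both sit on the green "level" predictions. The paddle is level to within about 2°, the arm is still, and the clearance above the cover is about 17 cm.

```bash
python3 -c "
from plant import env
print(env.job_done())"
```

```text
the job is handed in; nothing more can be done
None
```

The paddle was drawn out of the box's open +y end blade first and handed in held in the gripper, level to about 2°, still, and about 17 cm above the cover, with the bystanders unmoved.

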